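# Drop a braid reel from the spring-gated feeder

### The arm

A 6-joint arm with a two-finger parallel gripper is mounted at the origin on a cart in front of the work surface, level with it; the furniture and walls round the work are solid. World frame = base frame: x ahead of the robot, y to its left, z up, the work surface at z = 0. Lengths are in mm, angles in rad, forces in N, time in s.
With the tool pointing down it reaches from about 300 to 825 mm from the base axis. Payload 5.4 kg.
Tool frame: the origin (TCP) lies midway between the tips of the shut fingers; the grasp point (between the pads) lies 19 mm behind it; z points along the fingers, y is the line along which they close (so a half turn about z gives the same grasp; the last joint's range is limited). The gripper opens to 92 mm and grips with 3 to 60 N. Pads are 20 mm wide; open, the fingers measure 128 mm over their backs; the gripper's body (75 mm by 189 mm) begins 69 mm behind the grasp point.
Start: joints at [-1.541, 0.158, 1.597, -0, 1.386, -0.21], TCP at [136.544, -558.535, 214.601] pointing down, gripper open.
Joint ranges: [-2.91, 2.91], [-0.94, 2.29], [0.18, 2.7], [-1.29, 4.43], [0.17, 2.64], [-3, 3]. Speed limits (rad/s): [2.57, 2.57, 3.14, 3.14, 3.14, 3.14].

### API

Orientations are given as a 3x3 rotation matrix whose columns are the frame's x, y, z axes.
In Python, from plant import manip, get_image gives the robot as it stands. The module is installed in compiled form; this text tells all that it offers.
- The arm moves only by the tool carry_out, never from a script. Its argument "deltas" is a list of rows, each a list of 3 entries, a list of its own where there are three numbers: the turn, a rotation vector about the tool's x, y, z each as a share of 180 degrees, from -1 to 1, then the shift along the tool's x, y, z each as a share of 400 mm, from -1 to 1, then the opening in per cent of the stroke, from 0 (shut) to 100 (fully open). In form: [[[wx, wy, wz], [x, y, z], gripper], ...]. A call has 1 to 20 rows; each row is the pose to reach, as a shift and turn from the pose commanded when the call began, along the tool's axes at that moment, turning the shorter way round; what a row does not reach only later rows make up. A row lasts 1/10 s, in which the tool goes at most 50 mm and 8.59 degrees, less where a joint would pass 70% of its speed; a pose out of reach is approached as far as the arm can. A call with a number of a shift or a turn outside -1 to 1 is refused whole. A call with a gripper value outside its range is refused whole. The fingers move at their own pace and stop on an object; "grip_force" is the grip in N (left out, the last holds). Time passes only in rows, so rows that repeat a pose let the fingers close. It gives the time, the measured TCP pose, the force, the opening and the grip force at its end, in the units of the state.
- manip.observe(): the state, without advancing time (a new reading comes with each control period).
- get_image(name): name is "scene" or "top" or "wrist"; returns a dict with "img" (420x560x3 uint8, red, green, blue), "depth" (420x560 float32, mm along the optical axis (not along the pixel's ray), 0 where there is no reading), "fov_y" (degrees; the focal length in pixels is half the picture's height over the tangent of half this angle, whatever the lens; pixels are square), "cx", "cy" (the principal point, pixels), "k1" (the pictures are not rectified: a ray, as slopes to the right and down, at radius r is drawn at 1 + k1 r^2 times it, then the intrinsics apply), "R" (3x3) and "t" (3): a world point X has camera coordinates R X + t. Camera axes: x right, y down, z forward; pixel columns grow to the right and rows downward; lengths in mm; the calibration is good to about 2 mm. A picture is of the moment at which its call begins.
- manip.close_job(): hands the job in; it is judged then, once.
The state is a dict: "time_s": time; "qpos": joint angles; "dq": joint speeds; "joint_torque": joint torques, N m; "ee_pos": TCP position; "eef_rot": TCP orientation; "contact_force": force on the tool from outside, world axes, zero at the start; "wrist_torque": the same for the moment, N m; "gripper_width": finger opening in mm; "finger_force": force on a finger pad.
Only numpy, scipy, OpenCV 4.12 (cv2) and the standard library are available. Lean on these libraries where they do the work, as an engineer would, in place of code of your own. Each camera call takes 0.05 s, during which the arm holds its last target. There are 200 camera calls.

### The job

One of the two little gravity feeders on the bench has a reel of desoldering braid lying on its sprung gate. Pull that gate by its black knob all the way out to its stop, so that the reel drops into the tray underneath, then let the gate go back fully shut under its spring and take the hand away. Leave the empty feeder's gate shut.

Things in the scene. Friction and masses are not known exactly. Their poses are not given: they have to be found in the camera images.
- loaded_feeder: Feeder holding the reel, fixed; an identical empty one stands 0.2-0.4 m beside it. Aluminium chute 54 mm square (46 inside), open top 76 mm above the bench, over a grey tray (104x90, rim 20 mm high, x -65 to 39 mm). Its floor is a sprung gate plate, top at z 54 mm. Origin: on the bench under the chute's centre. z up, -x the front, the way the gate pulls (towards the robot, +-0.3 rad), y across.
- loaded_gate (a joint): Slide of its gate, m: 0 shut (start), 0.045 out along the feeder's -x at the hard stop. Spring pulls it shut, 3 N at 0 to 7.5 N at the stop; damped, runs shut in 0.5 s. Knob: upright round black post 16 mm thick, z 57 to 96 mm, axis at x -90, y 0 mm in the feeder's frame when shut, moves with the gate; on a cross bar 82 mm wide, top z 56 mm. 63 mm free from knob axis to chute.
- wick_reel: Braid reel, a flat round disc 38 mm across and 10 mm thick, lying flat on the loaded feeder's gate inside the chute; origin at the centre of its underside. Another reel like it lies on the bench and is not used.
- empty_gate (a joint): Slide of the identical empty feeder's gate, m: 0 shut, 0.045 fully out. Starts shut and is to stay so.
Not all that is in view belongs to the job. There is more than one size of the wick_reel; the job needs the largest.

How it is judged:
By the outcome, as a careful person would: the job done as asked, in the order asked, and still so for the second after the job is handed in, with the robot touching nothing.
It also fails if it takes over 35 s, if anything falls off the work surface, if the arm or the gripper's body presses on something with over 40 N, if the wrist force passes 120 N, or if a joint passes its speed limit or range.

## Working session

There is one attempt and no reset: what is moved stays moved. The work goes in short steps, Python scripts to look and compute and a tool call to move; the robot and the scene stay as the last step left them, time stands still between calls to the robot, and variables do not carry over. Pictures are saved under pics/ and viewed, at most 10 in all, crops included, and the job is handed in when it is done.

Besides the shell and the picture viewer there is one more tool, called after "Call:" as name([rows], argument=value, ...), one row to a line, values as JSON. carry_out: Moves the arm, as the interface text tells. Shift numbers are shares of 400 mm and turn numbers shares of 180 degrees, none past 1 either way. Its arguments: {"type":"object","properties":{"deltas":{"type":"array"},"grip_force":{"type":"number"}},"required":["deltas"]}

```bash
mkdir -p pics; cat > h.py <<'E'
import numpy as np, cv2
from plant import manip, get_image
def save(n,f):
    d=get_image(n); np.savez('pics/'+f+'.npz',**d); cv2.imwrite('pics/'+f+'.png',d['img'][:,:,::-1]); return d
def pts(d):
    h,w=d['depth'].shape; f=h/2/np.tan(np.radians(d['fov_y'])/2)
    K=np.array([[f,0,d['cx']],[0,f,d['cy']],[0,0,1.]])
    u,v=np.meshgrid(np.arange(w),np.arange(h))
    # inverse distortion by iteration
    a=(u-d['cx'])/f; b=(v-d['cy'])/f; x,y=a.copy(),b.copy()
    for _ in range(20):
        s=1+d['k1']*(x*x+y*y); x,y=a/s,b/s
    Z=d['depth']; C=np.stack([x*Z,y*Z,Z],-1)
    return (C-d['t'])@d['R'], np.stack([x,y,np.ones_like(x)],-1)@d['R'], -d['R'].T@d['t']
E
python3 - <<'E'
from h import *
for n in('scene','top'):
    d=save(n,n+'1')
    print(n,d['fov_y'],d['k1'],-d['R'].T@d['t'])
a=[cv2.imread(f'pics/{n}1.png') for n in('scene','top')]
print(manip.observe())
E
```

```text
scene 42.974843684155886 -0.14131716343110232 [ 70.21912221 762.30182078 854.24117796]
top 52.291537520558215 0.04236659811379543 [515.7863298  180.65080254 923.49052071]
{'time_s': 0.1, 'qpos': array([-1.54111257e+00,  1.58972447e-01,  1.59810751e+00, -1.33772722e-05,
        1.38621383e+00, -2.10094542e-01]), 'dq': array([-0.00018387, -0.00030939, -0.00369783, -0.0003538 ,  0.00031969,
       -0.00151685]), 'joint_torque': array([-2.47253893e-04, -3.86501956e+01, -3.22960532e+01,  7.03001395e-02,
        3.39559349e-02, -5.17120111e-05]), 'ee_pos': array([ 136.51612371, -557.97016316,  213.72441619]), 'eef_rot': array([[ 9.71390075e-01,  2.37489619e-01, -6.36326001e-05],
       [ 2.37489381e-01, -9.71388647e-01,  1.69998503e-03],
       [ 3.41916811e-04, -1.66646065e-03, -9.99998553e-01]]), 'contact_force': array([0.3323408 , 0.31096881, 0.21578966]), 'wrist_torque': array([ 0.01812968, -0.0287103 ,  0.00435554]), 'finger_force': 0.0, 'gripper_width': 91.82996927390778}
```

View pics/top1.png

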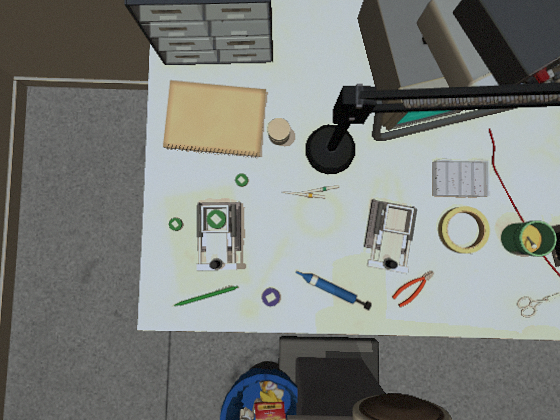

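View pics/scene1.png

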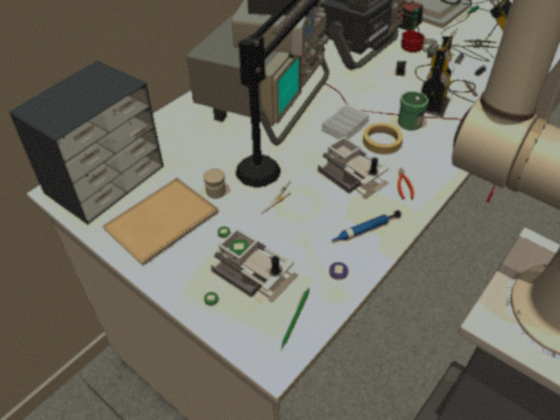

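The top view shows the loaded feeder on the left: green reel at (216,218) and knob at (215,264). The empty feeder is at (390,235). The scene view agrees, with the loaded knob at (275,265).

```bash
python3 - <<'E'
from h import *
def load(n): return dict(np.load(f'pics/{n}1.npz'))
for n,c,kb in (('top',(216,235),(215,264)),('scene',(250,262),(275,262))):
    d=load(n); P,D,o=pts(d); g=d['img'].max(2)
    v,u=np.mgrid[:420,:560]
    near=(abs(u-c[0])<50)&(abs(v-c[1])<55)&(d['depth']>0)
    kn=near&(abs(u-kb[0])<14)&(abs(v-kb[1])<16)&(g<70)
    q=P[kn&(P[...,2]>88)&(P[...,2]<102)]; print(n,'knobtop',len(q),q.mean(0),q.min(0),q.max(0), )
    q=P[kn&(P[...,2]>60)]; print(' knob',len(q),(q.min(0)+q.max(0))/2,q.min(0),q.max(0))
    r=near&(P[...,2]>70)&(P[...,2]<82)&(g>=70); q=P[r]
    print(' chute rim',len(q),cv2.minAreaRect(q[:,:2].astype(np.float32)))
    r=near&(P[...,2]>46)&(P[...,2]<60); print(' bar/plate',cv2.minAreaRect(P[r][:,:2].astype(np.float32)))
    hsv=cv2.cvtColor(d['img'],cv2.COLOR_RGB2HSV)
    gr=near&(hsv[...,0]>40)&(hsv[...,0]<90)&(hsv[...,1]>90)&(abs(u-c[0])<25)&(P[...,2]>56); q=P[gr]
    print(' reel',len(q),(q.min(0)+q.max(0))/2,q.max(0)-q.min(0))
d=load('top');P,_,_=pts(d)
for px in((350,100),(330,150),(450,95),(540,95),(540,240),(390,264),(300,275)):print(px,P[px[1],px[0]].round())
E
```

```text
top knobtop 49 [468.94441234 308.10100852  95.23120823] [461.90328258 301.65240722  89.83401436] [475.28538188 314.88765682  97.95887694]
 knob 67 [469.32769546 308.09032782  79.26559684] [461.90328258 301.29299883  60.57231675] [476.75210834 314.88765682  97.95887694]
 chute rim 229 ((558.9752197265625, 312.3290100097656), (52.147064208984375, 53.52883529663086), 1.741991639137268)
 bar/plate ((522.5387573242188, 311.0087585449219), (131.47096252441406, 80.50595092773438), 1.9153326749801636)
 reel 175 [522.90007879 311.69464708  62.93951171] [105.54902389  34.45655269   7.33171451]
scene knobtop 47 [466.26997287 311.23045475  94.10111256] [460.52461553 304.47972818  89.00887925] [473.73474061 317.19507208  98.11225287]
 knob 118 [466.70554903 311.39508512  79.23644773] [459.67635746 304.47972818  60.36064258] [473.73474061 318.31044206  98.11225287]
 chute rim 302 ((524.0598754882812, 311.9312438964844), (126.23139953613281, 56.450191497802734), 1.1317187547683716)
 bar/plate ((521.40283203125, 311.4050598144531), (134.3252410888672, 82.49994659423828), 2.3057327270507812)
 reel 110 [521.60964203 309.32503536  75.89720262] [110.46944548  33.84599451  29.47575298]
(350, 100) [711.  89. 348.]
(330, 150) [708.  81.  39.]
(450, 95) [704. -29. 392.]
(540, 95) [ 701. -133.  405.]
(540, 240) [ 530. -348.   40.]
(390, 264) [477. -30.  96.]
(300, 275) [445. 137.   0.]
```

Call:
carry_out([
  [[0,0,0.065],[0.908,-0.624,-0.02],100],
  [[0,0,0.065],[0.908,-0.624,-0.02],100],
  [[0,0,0.065],[0.908,-0.624,-0.02],100],
  [[0,0,0.065],[0.908,-0.624,-0.02],100],
  [[0,0,0.065],[0.908,-0.624,-0.02],100],
  [[0,0,0.065],[0.908,-0.624,-0.02],100],
  [[0,0,0.065],[0.908,-0.624,-0.02],100],
  [[0,0,0.065],[0.908,-0.624,-0.02],100],
  [[0,0,0.065],[0.908,-0.624,-0.02],100],
  [[0,0,0.065],[0.908,-0.624,-0.02],100],
  [[0,0,0.065],[0.908,-0.624,-0.02],100],
  [[0,0,0.065],[0.908,-0.624,-0.02],100],
  [[0,0,0.065],[0.908,-0.624,-0.02],100],
  [[0,0,0.065],[0.908,-0.624,-0.02],100],
  [[0,0,0.065],[0.908,-0.624,-0.02],100],
  [[0,0,0.065],[0.908,-0.624,-0.02],100],
])

```text
time_s: 1.7
ee_pos: [429.8, -230.2, 222.6]
eef_rot: [[0.999, 0.035, 0.0], [0.035, -0.999, 0.0], [0.0, -0.0, -1.0]]
contact_force: [0.1, 0.0, 0.0]
gripper_width: 92.0
finger_force: 0.0
```

Call:
carry_out([
  [[0,0,0],[0.144,-0.7,0],100],
  [[0,0,0],[0.144,-0.7,0],100],
  [[0,0,0],[0.144,-0.7,0],100],
  [[0,0,0],[0.144,-0.7,0],100],
  [[0,0,0],[0.144,-0.7,0],100],
  [[0,0,0],[0.144,-0.7,0],100],
  [[0,0,0],[0.144,-0.7,0],100],
  [[0,0,0],[0.144,-0.7,0],100],
  [[0,0,0],[0.144,-0.7,0],100],
])

```text
time_s: 2.6
ee_pos: [477.6, 51.0, 222.6]
eef_rot: [[0.999, 0.034, -0.0], [0.034, -0.999, -0.0], [-0.0, 0.0, -1.0]]
contact_force: [0.1, -0.5, -0.2]
gripper_width: 92.0
finger_force: 0.0
```

Call:
carry_out([
  [[0,0,0],[0,-0.645,0.15],100],
  [[0,0,0],[0,-0.645,0.15],100],
  [[0,0,0],[0,-0.645,0.15],100],
  [[0,0,0],[0,-0.645,0.15],100],
  [[0,0,0],[0,-0.645,0.15],100],
  [[0,0,0],[0,-0.645,0.15],100],
  [[0,0,0],[0,-0.645,0.15],100],
  [[0,0,0],[0,-0.645,0.15],100],
  [[0,0,0],[0,-0.645,0.15],100],
])

```text
time_s: 3.5
ee_pos: [469.5, 308.0, 163.3]
eef_rot: [[0.999, 0.033, 0.001], [0.033, -0.999, -0.0], [0.001, 0.0, -1.0]]
contact_force: [0.2, 0.0, -1.0]
gripper_width: 91.6
finger_force: 0.0
```

```bash
python3 - <<'E'
from h import *
d=save('wrist','w1'); P,D,o=pts(d)
m=(P[...,2]>90)&(P[...,2]<100)&(d['img'].max(2)<80)&(np.hypot(P[...,0]-468,P[...,1]-310)<25)
q=P[m]; v,u=np.nonzero(m)
print(len(q))
if len(q): print(q.min(0),q.max(0),(q.min(0)+q.max(0))/2,u.mean(),v.mean())
print(manip.observe()['ee_pos'])
E
```

```text
339
[463.36557444 302.88555902  90.15794869] [477.86407861 317.98052265  98.50310616] [470.61482653 310.43304083  94.33052743] 277.07374631268436 213.3362831858407
[469.42230086 308.19881811 163.29490676]
```

View pics/w1.png

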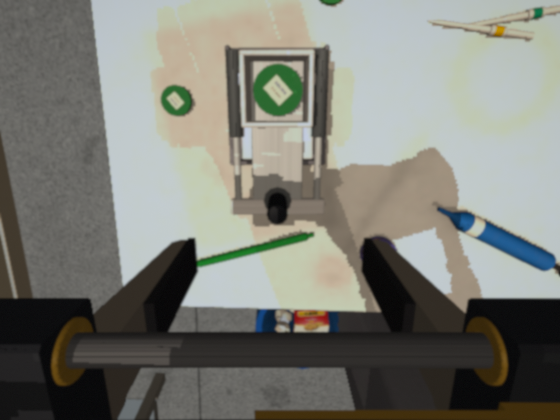

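The wrist view shows the reel in the chute at (278,90) and the knob at (277,210). It measures (470,310), within 2 mm of the tool axis, so I'm going down and gripping.

Call:
carry_out([
  [[0,0,0],[0.002,-0.005,0.1],100],
  [[0,0,0],[0.002,-0.005,0.18],100],
  [[0,0,0],[0.002,-0.005,0.243],100],
  [[0,0,0],[0.002,-0.005,0.243],100],
  [[0,0,0],[0.002,-0.005,0.243],60],
  [[0,0,0],[0.002,-0.005,0.243],30],
  [[0,0,0],[0.002,-0.005,0.243],0],
  [[0,0,0],[0.002,-0.005,0.243],0],
  [[0,0,0],[0.002,-0.005,0.243],0],
  [[0,0,0],[0.002,-0.005,0.243],0],
  [[0,0,0],[0.002,-0.005,0.243],0],
  [[0,0,0],[0.002,-0.005,0.243],0],
  [[0,0,0],[0.002,-0.005,0.243],0],
], grip_force=45)

```text
time_s: 4.85
ee_pos: [469.2, 311.9, 65.4]
eef_rot: [[0.999, 0.036, -0.0], [0.036, -0.999, -0.0], [-0.0, 0.0, -1.0]]
contact_force: [1.4, 0.2, 0.3]
gripper_width: 21.9
finger_force: 0.0
```

Call:
carry_out([
  [[0,0,0],[0,0,0],0],
  [[0,0,0],[0,0,0],0],
  [[0,0,0],[0,0,0],0],
  [[0,0,0],[0,0,0],0],
  [[0,0,0],[0,0,0],0],
])

```text
time_s: 5.35
ee_pos: [469.2, 309.8, 65.3]
eef_rot: [[0.999, 0.036, -0.001], [0.036, -0.999, -0.004], [-0.001, 0.004, -1.0]]
contact_force: [-0.0, -7.7, 3.0]
gripper_width: 15.0
finger_force: 45.0
```

Call:
carry_out([
  [[0,0,0],[-0.015,0.003,0],0],
  [[0,0,0],[-0.03,0.003,0],0],
  [[0,0,0],[-0.045,0.003,0],0],
  [[0,0,0],[-0.06,0.003,0],0],
  [[0,0,0],[-0.075,0.003,0],0],
  [[0,0,0],[-0.09,0.003,0],0],
  [[0,0,0],[-0.1,0.003,0],0],
  [[0,0,0],[-0.105,0.003,0],0],
  [[0,0,0],[-0.105,0.003,0],0],
  [[0,0,0],[-0.105,0.003,0],0],
])

```text
time_s: 6.35
ee_pos: [429.1, 308.3, 65.3]
eef_rot: [[0.999, 0.036, 0.004], [0.036, -0.999, -0.001], [0.004, 0.002, -1.0]]
contact_force: [6.5, -3.5, -5.4]
gripper_width: 14.6
finger_force: 45.0
```

Call:
carry_out([
  [[0,0,0],[-0.006,0,0],0],
  [[0,0,0],[-0.012,0,0],0],
  [[0,0,0],[-0.016,0,0],0],
  [[0,0,0],[-0.018,0,0],0],
  [[0,0,0],[-0.018,0,0],0],
  [[0,0,0],[-0.018,0,0],0],
])

```text
time_s: 6.95
ee_pos: [424.2, 308.1, 65.4]
eef_rot: [[0.999, 0.036, 0.009], [0.036, -0.999, -0.001], [0.009, 0.001, -1.0]]
contact_force: [15.9, -2.1, -12.1]
gripper_width: 15.1
finger_force: 45.0
```

```bash
python3 - <<'E'
from h import *
s=manip.observe();print(s['ee_pos'],s['contact_force'],s['gripper_width'])
a=save('top','t2'); b=save('wrist','w2')
P,_,_=pts(b); m=(abs(P[...,0]-559)<20)&(abs(P[...,1]-312)<20)&(b['depth']>0); print(np.percentile(P[m][:,2],[5,25,50,75,95]),m.sum())
i=cv2.resize(a['img'][170:300,150:290],None,fx=2.8,fy=3.2); c=cv2.resize(b['img'],(400,416))
i=cv2.resize(i,(400,416)); cv2.imwrite('pics/c2.png',np.hstack([i,c])[:,:,::-1])
E
```

```text
[424.18376369 308.09914819  65.38368684] [ 15.94007447  -2.09788249 -12.08252167] 15.119115754327524
[ 5.11485977  7.45618738 17.55230842 20.84642882 23.44915055] 1634
```

View pics/c2.png

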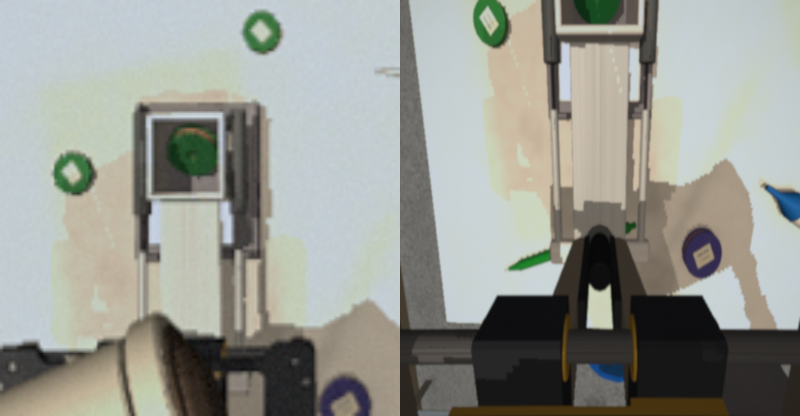

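The gate is at its stop: 45 mm of travel, and 16 N against the 7.5 N spring. In the chute, the reel at (192,150) has fallen to z ≲ 23 mm and looks tilted. I'll hold briefly and check it again.

Call:
carry_out([
  [[0,0,0],[0,0,0],0],
  [[0,0,0],[0,0,0],0],
  [[0,0,0],[0,0,0],0],
  [[0,0,0],[0,0,0],0],
])

```text
time_s: 7.45
ee_pos: [424.2, 308.1, 65.4]
eef_rot: [[0.999, 0.036, 0.009], [0.036, -0.999, -0.001], [0.009, 0.001, -1.0]]
contact_force: [15.3, -1.7, -12.4]
gripper_width: 15.2
finger_force: 45.0
```

```bash
python3 - <<'E'
from h import *
for n in('top','wrist','scene'):
    a=save(n,n+'3');P,_,_=pts(a); hsv=cv2.cvtColor(a['img'],cv2.COLOR_RGB2HSV)
    m=(abs(P[...,0]-545)<50)&(abs(P[...,1]-312)<45)&(a['depth']>0)&(hsv[...,0]>40)&(hsv[...,0]<90)&(hsv[...,1]>90)
    q=P[m]; print(n,len(q))
    if len(q)>5: print(q.min(0).round(),q.max(0).round(),'normal',np.linalg.svd(q-q.mean(0))[2][2].round(2))
print(manip.observe()['contact_force'])
E
```

```text
top 193
[550. 298.   4.] [580. 332.  39.] normal [-0.68  0.03  0.73]
wrist 1195
[551. 298.  12.] [561. 334.  26.] normal [ 0.74 -0.04 -0.67]
scene 16
[566. 299.  28.] [574. 310.  37.] normal [-0.5  -0.36  0.79]
[ 14.90383203  -2.95979771 -12.2140646 ]
```

The reel is on the tray floor, leaning back at about 45°. Its top is at about 39 mm, below the gate, so I'm releasing.

Call:
carry_out([
  [[0,0,0],[0.005,0,0],0],
  [[0,0,0],[0.005,0,0],60],
  [[0,0,0],[0.005,0,0],100],
  [[0,0,0],[0.005,0,0],100],
  [[0,0,0],[0.005,0,0],100],
  [[0,0,0],[0.005,0,0],100],
  [[0,0,0],[0.005,0,0],100],
  [[0,0,0],[0.005,0,0],100],
  [[0,0,0],[0.005,0,0],100],
  [[0,0,0],[0.005,0,0],100],
  [[0,0,0],[0.005,0,0],100],
  [[0,0,0],[0.005,0,0],100],
  [[0,0,0],[0.005,0,0],100],
  [[0,0,0],[0.005,0,0],100],
])

```text
time_s: 9.0
ee_pos: [422.1, 309.0, 65.4]
eef_rot: [[0.999, 0.036, -0.0], [0.036, -0.999, 0.0], [-0.0, -0.0, -1.0]]
contact_force: [-1.0, 0.5, 0.6]
gripper_width: 92.1
finger_force: 0.0
```

Call:
carry_out([
  [[0,0,0],[0,0,-0.08],100],
  [[0,0,0],[0,0,-0.18],100],
  [[0,0,0],[0,0,-0.3],100],
  [[0,0,0],[0,0,-0.35],100],
  [[0,0,0],[0,0.2,-0.35],100],
  [[0,0,0],[0,0.4,-0.35],100],
  [[0,0,0],[0,0.4,-0.35],100],
  [[0,0,0],[0,0.4,-0.35],100],
  [[0,0,0],[0,0.4,-0.35],100],
  [[0,0,0],[0,0.4,-0.35],100],
])

```text
time_s: 10.0
ee_pos: [427.8, 149.9, 205.5]
eef_rot: [[0.999, 0.036, 0.0], [0.036, -0.999, 0.001], [0.0, -0.001, -1.0]]
contact_force: [0.1, 0.1, -0.2]
gripper_width: 91.8
finger_force: 0.0
```

```bash
python3 - <<'E'
from h import *
L=[]
for n in('top','scene'):
    a=save(n,n+'4');P,_,_=pts(a); hsv=cv2.cvtColor(a['img'],cv2.COLOR_RGB2HSV)
    for c,nm in(((455,309),'L'),((470,-30),'E')):
        m=(abs(P[...,0]-c[0])<40)&(abs(P[...,1]-c[1])<15)&(P[...,2]>88)&(P[...,2]<102)&(hsv[...,2]<70); q=P[m]
        print(n,nm,len(q),q.mean(0).round(1) if len(q) else '')
        if n=='top' or 1:
            o=dict(np.load(f'pics/{n}1.npz'));Q,_,_=pts(o);g=o['img'].max(2)
            m=(abs(Q[...,0]-c[0])<40)&(abs(Q[...,1]-c[1])<15)&(Q[...,2]>88)&(Q[...,2]<102)&(g<70);print('  before',Q[m].mean(0).round(1))
t=cv2.imread('pics/top4.png')[170:310,140:300]; s=cv2.imread('pics/scene4.png')[215:315,190:310]
cv2.imwrite('pics/c4.png',np.hstack([cv2.resize(t,(400,400)),cv2.resize(s,(400,400))]))
E
```

```text
top L 47 [469.1 308.1  95.5]
  before [468.9 308.1  95.2]
top E 46 [476.7 -36.   94.7]
  before [476.7 -35.9  95.1]
scene L 47 [466.1 311.4  94.5]
  before [466.3 311.2  94.1]
scene E 28 [474.3 -32.7  93.4]
  before [474.1 -33.5  93.4]
```

View pics/c4.png

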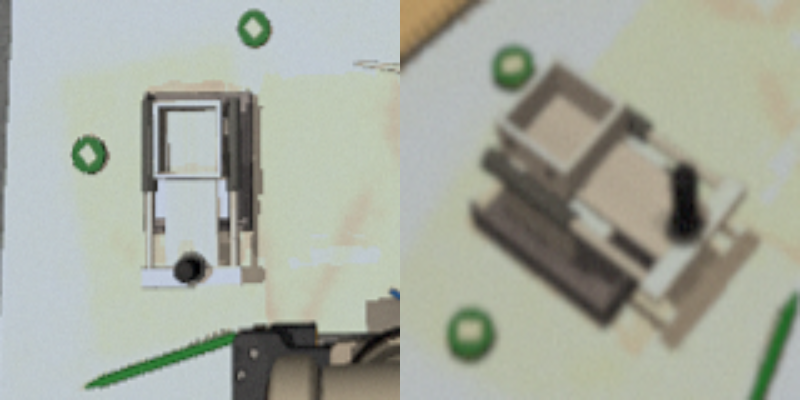

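The knob is back where it started, to within 0.3 mm. The gate is shut with the chute empty above it (top view, (190,140)), and the empty feeder's knob hasn't moved. The hand is clear, so I'm handing in.

```bash
python3 -c "
from plant import manip
print(manip.close_job())"
```

```text
the job is handed in; nothing more can be done
None
```

The loaded feeder's gate was pulled to its stop, the reel dropped into the tray (it came to rest leaning at about 45° below the gate), the gate sprang fully shut, the empty feeder's gate stayed shut, and the job is handed in with the hand clear.

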